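# Load a cell into the test slide and index it at the detent

## Task

Lay the flat battery cell in the matching pocket of the test slide's carriage, all the way down, and let go of it. Then take the carriage's upright handle and slide the carriage away from you along its rail until its sprung ball clicks into the notch of the index block; do not force it on past the notch. Finish still gripping the handle, holding the carriage at the notch, with the cell in its pocket and the other things on the desk left where they were.

Things in the scene. Friction and masses are not known exactly. Their poses are not given: they have to be found in the camera images.
- cell_centre (a point): Centre (half-way up) of the loose grey flat battery cell, a plain block 50 mm along its x, 34 mm along its y and 10 mm thick (z up), about 32 g, with 3 mm contact tabs on its +x end. It lies flat on the desk near the robot, in front of the slide. Pick it across the 34 mm width. Either end may point left in the pocket.
- fixture: The test slide's base, bolted down: aluminium plate 250 mm along x, from 42 mm right to 62 mm left of its origin in y, top at 12 mm, rail along y = 0 up to 20 mm. Origin on the desk. x is the way the carriage must go (away from the robot), y left, z up. To its right, in room metres: a monitor, edge-on (x > 0.37, y 0-0.06, up to z 0.48; go round in front of it), its cable (x 0.52-0.56, y < 0.21).
- carriage (a joint): Travel of the carriage in m: 0 at the near end stop, 0.11 at the far one, growing away from the robot (+x of the fixture). It starts within 20 mm of the near stop; the notch lies 65 to 95 mm from it, at a different place each time. The slide drags with about 1 N. The carriage is 126 mm long and 68 mm wide, its plate's top 25 mm above the desk.
- pocket (a point): Centre of the floor of the carriage's pocket, 29 mm above the desk; axes as the fixture's. Pocket 38 mm along x and 57 mm along y, so the cell lies square across the rail (2 mm or more of play round it); walls 7 to 8 mm high with lips flared outward. The middle 39 mm of each long side is open for the fingers, down to 4 mm below the floor. The seated cell's centre is 5 mm above this point.
- handle_grip (a point): Point to grip inside the carriage's upright black handle, 54 mm above the desk, 10 mm below the handle's top. The handle is a block 16 mm along x (the rail), 24 mm along y, rising from the carriage's plate (25 mm) to 64 mm, 85 mm nearer to the robot than the pocket's centre. Axes as the fixture's. The cell's top, once in the pocket, is at 39 mm.
- carriage_mark (a point): The centre of the sprung ball (10 mm in diameter) that sticks out of the carriage's left side (+y), level with the carriage's index line; 19 mm above the desk, given at the ball's rest position. Axes as the fixture's.
- notch (a point): Where the ball's centre sits in the notch of the index block (steel bar 40 mm long, top 24 mm above the desk, clamped along the base's left side). Axes as the fixture's. Ridges stand either side, crests 5.5 mm before and 6.8 mm beyond. The near one takes 6 to 8 N, felt from 11 mm before; then the ball drops in and pulls to the middle. The far one is higher: over 15 N.
Mind the look-alikes: they are no part of the job. What is shaped like the part that bears cell_centre but black or blue is not meant.

How it is judged:
On the way, in this order (a step that is already met when the one before it is completed fails the run):
1. the cell lies fully down in the pocket, let go, the carriage still short of the notch (horizontal distance between cell_centre and pocket below 0.006 m and z of cell_centre in the frame of pocket below 0.0075 m and angle between the x axis of cell_centre and the y axis of pocket, either way round below 0.15 rad and contact force between the fingers and cell below 0.1 N and x of carriage_mark in the frame of notch below -0.02 m), for 0.2 s.
2. the carriage is brought to the notch by its handle (x of carriage_mark in the frame of notch between -0.002 and 0.002 m and contact force between the fingers and handle above 2 N), for 0.2 s.
At the end, for the whole second after the job is handed in: The gripper still grips the handle (more than 2 N), the carriage's ball is within 2 mm of the notch, and the cell lies flat in the pocket: centre within 6 mm of the pocket's in plan, no more than 2.5 mm above its seated height, its long side square across the rail within 0.15 rad (all of step 2 and horizontal distance between cell_centre and pocket below 0.006 m and z of cell_centre in the frame of pocket between 0.002 and 0.0075 m and angle between the x axis of cell_centre and the y axis of pocket, either way round below 0.15 rad); the arm keeps its last pose, push and grip.
It fails at once if the carriage is forced past the notch (x of carriage_mark in the frame of notch above 0.006 m).
It fails at once if the clutter on the desk is disturbed (distance of any of reel, meter, driver, flux, tape, clip, tray, module from where it was at the start of the episode above 0.03 m).
It also fails if it takes over 61 s, if anything falls off the work surface, if the arm or the gripper's body presses on something with over 40 N, if the wrist force passes 120 N, or if a joint passes its speed limit or range.

## Robot

A 6-joint arm with a two-finger parallel gripper is mounted at the origin on the work surface; the furniture and walls round the work are solid. World frame = base frame: x ahead of the robot, y to its left, z up, the work surface at z = 0. Lengths are in m, angles in rad, forces in N, time in s.
With the tool pointing down it reaches from about 0.4 to 0.825 m from the base axis. Payload 7 kg.
Tool frame: the origin (TCP) lies between the finger pads; the fingertips stand 11 mm ahead of it and the grasp point (between the pads) lies 8 mm behind it; z points along the fingers, y is the line along which they close (so a half turn about z gives the same grasp; the last joint's range is limited). The gripper opens to 88 mm and grips with 3 to 60 N. Pads are 19 mm wide; open, the fingers measure 130 mm over their backs; the gripper's body (78 mm by 193 mm) begins 47 mm behind the grasp point.
Start: joints at [-1.043, 0.359, 0.012, 0, -1.224, -0.288], TCP at [0.16, -0.656, 0.238] pointing down, gripper open.
Joint ranges: [-3.07, 3.07], [-1.43, 2.12], [-1.02, 1.25], [-3.03, 1.67], [-3.05, -0], [-3.03, 3.03]. Speed limits (rad/s): [2.39, 2.39, 3.01, 3.14, 3.14, 3.14].

## Interface

Orientations are given as a unit quaternion [w, x, y, z].
In Python, from bench import sense, read_camera, job_done gives the robot as it stands.
- The arm moves only by the tool servo_tool, never from a script. Its argument "targets" is a list that holds one entry, the list of rows, each a list of 7 numbers: the turn, a rotation vector about the tool's x, y, z in degrees, then the shift along the tool's x, y, z in mm, then the opening, from 0 (shut) to 1 (fully open). A call has 1 to 8 rows; each row shifts and turns the commanded pose from where the row before left it, along the tool's axes as they then stand; what a row does not reach is not made up. A row lasts 1/12 s, in which the tool goes at most 41.7 mm and 7.16 degrees, less where a joint would pass 70% of its speed; a pose out of reach is approached as far as the arm can. A call is refused whole if a number of a shift passes 41.7 or a number of a turn 7.16, either way. A call with a gripper value outside its range is refused whole. The fingers move at their own pace and stop on an object; "squeeze" is the grip in N (left out, the last holds). Time passes only in rows, so rows that do not move let the fingers close. It gives the time, the measured TCP pose, the force, the opening and the grip force at its end, in the units of the state.
- sense(): the state, without advancing time (a new reading comes with each control period).
- read_camera(name): name is "scene" or "side" or "wrist"; returns a dict with "image" (480x640x3 uint8, red, green, blue), "intrinsics" (3x3 intrinsics, pixels), "k1" (the pictures are not rectified: a ray, as slopes to the right and down, at radius r is drawn at 1 + k1 r^2 times it, then the intrinsics apply), "view" (4x4, takes a point from world to camera coordinates). Camera axes: x right, y down, z forward; pixel columns grow to the right and rows downward; lengths in m; the calibration is good to about 2 mm. A picture is of the moment at which its call begins. There is no depth.
- job_done(): hands the job in; it is judged then, once.
The state is a dict: "time": time; "joints": joint angles; "joint_velocities": joint speeds; "joint_torque": joint torques, N m; "eef_pos": TCP position; "tcp_rot": TCP orientation; "ft_force": force on the tool from outside, world axes, zero at the start; "wrist_torque": the same for the moment, N m; "opening": opening from 0.0 (shut) to 1.0 (fully open); "grasp_force": force on a finger pad.
Only numpy, scipy, OpenCV 4.12 (cv2) and the standard library are available. Lean on these libraries where they do the work, as an engineer would, in place of code of your own. Each camera call takes 0.05 s, during which the arm holds its last target. There are 200 camera calls.

## Working session

There is one attempt and no reset: what is moved stays moved. The work goes in short steps, Python scripts to look and compute and a tool call to move; the robot and the scene stay as the last step left them, time stands still between calls to the robot, and variables do not carry over. Pictures are saved under pics/ and viewed, at most 10 in all, crops included, and the job is handed in when it is done.

Besides the shell and the picture viewer there is one more tool, called after "Request:" as name(argument=value, ...) on one line, values as JSON. servo_tool: Moves the arm, as the interface text tells. Its arguments: {"type":"object","properties":{"targets":{"type":"array"},"squeeze":{"type":"number"}},"required":["targets"]}

```bash
ls; mkdir -p pics; cat > h.py <<'E'
import numpy as np, cv2, json
from bench import sense, read_camera, job_done
def snap(name,fn):
    c=read_camera(name); cv2.imwrite(f'pics/{fn}.png',c['image'][:,:,::-1])
    np.savez(f'pics/{fn}.npz',K=c['intrinsics'],k1=c['k1'],view=c['view']); return c
def load(fn):
    d=np.load(f'pics/{fn}.npz'); return dict(intrinsics=d['K'],k1=float(d['k1']),view=d['view'],image=cv2.imread(f'pics/{fn}.png')[:,:,::-1])
def ray(c,uv):
    K=np.array(c['intrinsics']);d=np.array([c['k1'],0,0,0,0.])
    p=cv2.undistortPointsIter(np.array([[uv]],float),K,d,None,None,(3,50,1e-10))[0,0]
    V=np.array(c['view']);R=V[:3,:3];t=V[:3,3]
    return -R.T@t, R.T@np.array([p[0],p[1],1])
def onz(c,uv,z):
    o,d=ray(c,uv); return o+d*(z-o[2])/d[2]
def tri(l):
    A=np.zeros((3,3));b=np.zeros(3)
    for c,uv in l:
        o,d=ray(c,uv);d=d/np.linalg.norm(d);P=np.eye(3)-np.outer(d,d);A+=P;b+=P@o
    x=np.linalg.solve(A,b)
    return x,[np.linalg.norm((np.eye(3)-np.outer(d/np.linalg.norm(d),d/np.linalg.norm(d)))@(x-o)) for o,d in (ray(c,u) for c,u in l)]
def proj(c,X):
    V=np.array(c['view']);r=cv2.Rodrigues(V[:3,:3])[0]
    return cv2.projectPoints(np.array([X],float),r,V[:3,3],np.array(c['intrinsics']),np.array([c['k1'],0,0,0,0.]))[0][0,0]
E
python3 - <<'E'
from h import *
for n in ('scene','side','wrist'):
    c=snap(n,n+'0'); V=np.array(c['view']); print(n,-V[:3,:3].T@V[:3,3],V[2,:3],c['k1'])
print(sense())
E
```

```text
pics
scene [-0.08825183  0.55397074  0.67748288] [ 0.61744056 -0.35489216 -0.70201048] -0.09349138479986611
side [0.30718089 0.96656227 0.50893682] [ 0.14363056 -0.84886154 -0.50872816] 0.026160228760290002
wrist [ 0.08371851 -0.67451993  0.38338978] [ 0.28018351  0.07089183 -0.9573252 ] -0.022860145040996902
{'time': 0.15, 'joints': array([-1.04289521e+00,  3.59239547e-01,  1.12745279e-02, -2.68758742e-04,
       -1.22409118e+00, -2.88128361e-01]), 'joint_velocities': array([ 0.00147167, -0.00052919,  0.00195365,  0.00065911, -0.00037706,
       -0.00105604]), 'joint_torque': array([-1.67212605e-03, -5.83275962e+01,  2.93288523e+01,  7.00122222e+00,
        8.77598970e-03, -1.12449397e-04]), 'eef_pos': array([ 0.16021555, -0.65534656,  0.2368265 ]), 'tcp_rot': array([-1.33969364e-04, -1.19553962e-01,  9.92827496e-01,  6.28362354e-04]), 'ft_force': array([-0.85596315,  0.14081361,  0.9488321 ]), 'wrist_torque': array([-0.04571674,  0.00604505, -0.02863432]), 'grasp_force': 0.0, 'opening': 1.002518490641425}
```

View pics/scene0.png

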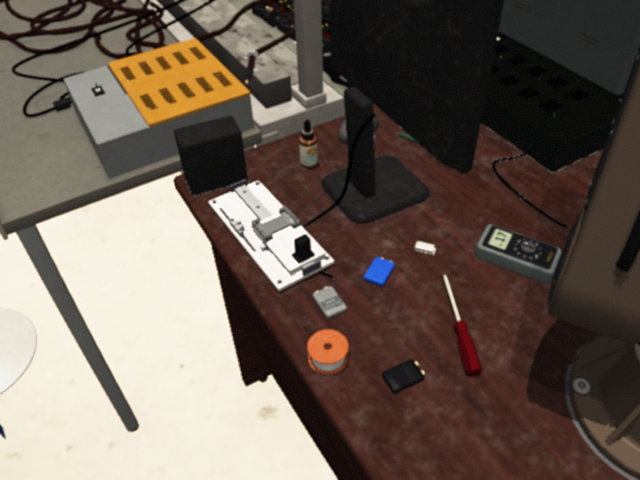

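View pics/side0.png

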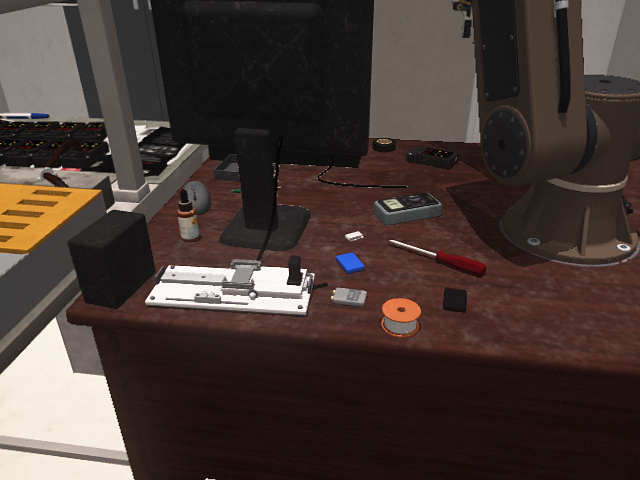

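Scene view: the grey cell with tabs is at (329,301), or (349,297) in the side view. Look-alikes are the blue one at (379,270) and the black one at (404,376). The orange reel at (328,350) is near the cell. The slide runs from (215,200) to (330,265), with the black handle at (302,247) and the pocket around (275,227).

```bash
python3 - <<'E'
from h import *
s=load('scene0');d=load('side0')
for n,a,b in [('cell',(329,301),(349,297)),('blue',(379,270),(350,263)),('reel',(328,340),(401,307)),('handletop',(302,238),(294,259)),('black',(404,376),(455,299)),('box top nearR',(245,175),(150,258))]:
    print(n,*tri([(s,a),(d,b)]))
print('monitor lower near corner',tri([(s,(470,170)),(d,(360,165))]))
a=cv2.resize(s['image'][170:400,190:420],(590,590),interpolation=cv2.INTER_CUBIC)
b=cv2.resize(d['image'][220:340,140:440],(800,320),interpolation=cv2.INTER_CUBIC)
cv2.imwrite('pics/c1.png',a[:,:,::-1]);cv2.imwrite('pics/c2.png',b[:,:,::-1])
E
```

```text
cell [0.38063177 0.27932981 0.00624633] [np.float64(0.000685285649072896), np.float64(0.0006852856490728851)]
blue [0.39117665 0.18043198 0.0067028 ] [np.float64(0.0014975186418753372), np.float64(0.0014975186418754315)]
reel [0.3012654  0.32879579 0.03480046] [np.float64(0.0025805780410180224), np.float64(0.002580578041018007)]
handletop [0.46738132 0.27395855 0.06466039] [np.float64(0.0003823012078366389), np.float64(0.00038230120783667635)]
black [0.21720377 0.26024515 0.00587799] [np.float64(0.0002775098380918714), np.float64(0.0002775098380919322)]
box top nearR [0.70963449 0.26180558 0.02941438] [np.float64(0.006910738131029566), np.float64(0.006910738131029556)]
monitor lower near corner (array([0.3976921 , 0.0091696 , 0.12284887]), [np.float64(0.007521359003073797), np.float64(0.007521359003073775)])
```

View pics/c1.png

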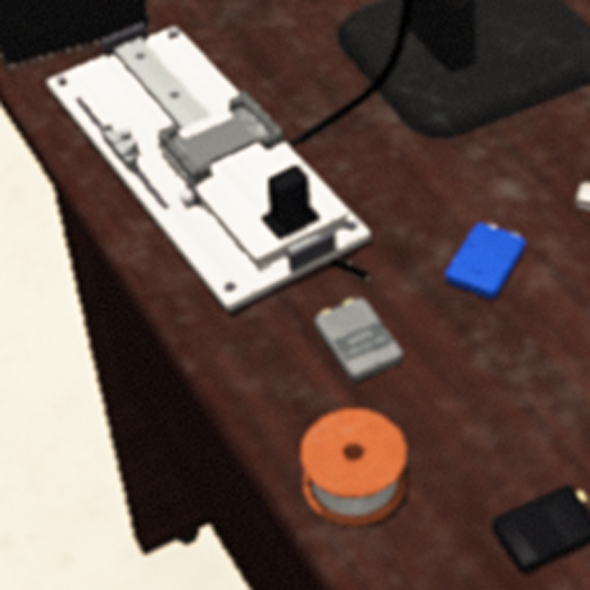

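The close crop confirms the choice. The grey cell sits in front of the slide, with its tabs at its far end (338,302), and the blue and black ones are clearly separate. Next I start moving, up and in toward the base, so I can pass in front of the monitor.

Request:
servo_tool(targets=[[[0, 0, 0, -12, 29, -25, 1], [0, 0, 0, -12, 29, -25, 1], [0, 0, 0, -12, 29, -25, 1], [0, 0, 0, -12, 29, -25, 1], [0, 0, 0, -12, 29, -25, 1], [0, 0, 0, -12, 29, -25, 1], [0, 0, 0, -12, 29, -25, 1], [0, 0, 0, -12, 29, -25, 1]]])

```text
time: 0.82
eef_pos: [0.198, -0.4059, 0.4386]
tcp_rot: [0.0, -0.119, 0.993, 0.0]
ft_force: [1.8, 0.7, 0.5]
opening: 1.001
grasp_force: 0.0
```

```bash
python3 -c "
from h import *
s=sense();print({k:np.round(s[k],4) for k in ('time','joints','eef_pos','tcp_rot')})"
```

```text
{'time': np.float64(0.8167), 'joints': array([-6.7840e-01, -9.1000e-02, -7.4300e-02, -2.0000e-04, -1.5875e+00,
       -6.5290e-01]), 'eef_pos': array([ 0.198 , -0.4059,  0.4386]), 'tcp_rot': array([ 0.000e+00, -1.195e-01,  9.928e-01,  1.000e-04])}
```

Request:
servo_tool(targets=[[[0, 0, 0, -16.8, 35, 10, 1], [0, 0, 0, -16.8, 35, 10, 1], [0, 0, 0, -16.8, 35, 10, 1], [0, 0, 0, -16.8, 35, 10, 1], [0, 0, 0, -16.8, 35, 10, 1], [0, 0, 0, -16.8, 35, 10, 1], [0, 0, 0, -16.8, 35, 10, 1], [0, 0, 0, -16.8, 35, 10, 1]]])

```text
time: 1.48
eef_pos: [0.2597, -0.1163, 0.3611]
tcp_rot: [0.001, -0.119, 0.993, 0.0]
ft_force: [1.8, -0.5, 0.6]
opening: 0.997
grasp_force: 0.0
```

```bash
python3 -c "
from h import *
s=sense();print({k:np.round(s[k],4) for k in ('time','joints','eef_pos','tcp_rot')})"
```

```text
{'time': np.float64(1.4833), 'joints': array([ 3.1840e-01, -4.3540e-01, -4.7010e-01, -2.0000e-04, -1.5342e+00,
       -1.6498e+00]), 'eef_pos': array([ 0.2597, -0.1163,  0.3611]), 'tcp_rot': array([ 9.000e-04, -1.194e-01,  9.928e-01,  3.000e-04])}
```

Request:
servo_tool(targets=[[[0, 0, 0, -9.8, 35.7, 3, 1], [0, 0, 0, -9.8, 35.7, 3, 1], [0, 0, 0, -9.8, 35.7, 3, 1], [0, 0, 0, -9.8, 35.7, 3, 1], [0, 0, 0, -9.8, 35.7, 3, 1], [0, 0, 0, -9.8, 35.7, 3, 1], [0, 0, 0, -9.8, 35.7, 3, 1], [0, 0, 0, -9.8, 35.7, 3, 1]]])

```text
time: 2.15
eef_pos: [0.2683, 0.1658, 0.3388]
tcp_rot: [0.0, -0.121, 0.993, 0.001]
ft_force: [1.6, -0.4, 0.5]
opening: 1.001
grasp_force: 0.0
```

Request:
servo_tool(targets=[[[0, 0, 0, -12, 30, 10, 1], [0, 0, 0, -23, 20, 18, 1], [0, 0, 0, -23, 16, 18, 1], [0, 0, 0, -25, 14, 18, 1], [0, 0, 0, -25, 10, 18, 1], [0, 0, 0, 0, 0, 0, 1], [0, 0, 0, 0, 0, 0, 1], [0, 0, 0, 0, 0, 0, 1]]])

```text
time: 2.82
eef_pos: [0.3526, 0.2766, 0.2565]
tcp_rot: [-0.0, -0.119, 0.993, -0.0]
ft_force: [-0.9, 0.1, 1.0]
opening: 1.002
grasp_force: 0.0
```

```bash
python3 -c "
from h import *
snap('wrist','w1')
s=sense();print({k:np.round(s[k],4) for k in ('time','joints','eef_pos','tcp_rot')})"
```

```text
{'time': np.float64(2.8667), 'joints': array([ 1.1078e+00, -4.0300e-02, -4.2900e-01,  1.0000e-04, -1.1815e+00,
       -2.4390e+00]), 'eef_pos': array([0.3525, 0.2767, 0.2572]), 'tcp_rot': array([ 2.000e-04, -1.196e-01,  9.928e-01,  2.000e-04])}
```

View pics/w1.png

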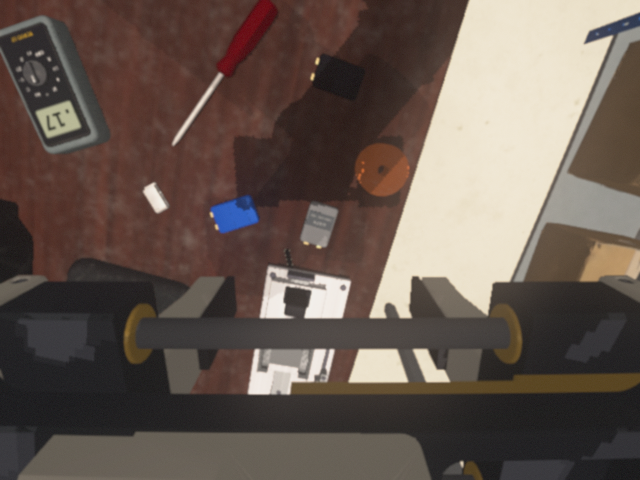

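Wrist view: the grey cell is at (320,225) with its tabs pointing away at (308,245). The handle is at (296,300) and the slide's near edge at y≈268. The fingers hide the pocket from here. I'll measure the cell metrically now.

```bash
cat >> h.py <<'E'
def rect(c,mask,seed,z,convex=False):
    n,l=cv2.connectedComponents(mask.astype(np.uint8)); k=l[seed[1],seed[0]]
    if k==0:
        ys,xs=np.nonzero(mask); i=np.argmin((xs-seed[0])**2+(ys-seed[1])**2); k=l[ys[i],xs[i]]
    ct=max(cv2.findContours((l==k).astype(np.uint8),cv2.RETR_EXTERNAL,cv2.CHAIN_APPROX_NONE)[0],key=len)[:,0]
    P=np.array([onz(c,p,z)[:2] for p in ct]); r=cv2.minAreaRect((P*1000).astype(np.float32))
    (a,b),(w,h),t=r
    if w<h: t+=90;w,h=h,w
    return np.round([a,b,w,h,(t+90)%180-90],1),ct
E
python3 - <<'E'
from h import *
s=load('scene0');d=load('side0');w=load('w1')
print(proj(w,[.3806,.2793,.006]),proj(w,[.4674,.274,.0647]))
for n,c,seed in (('s',s,(329,296)),('d',d,(349,297)),('w',w,(322,225))):
    h=cv2.cvtColor(c['image'],cv2.COLOR_RGB2HSV); u,v=seed
    print(n,h[v-3:v+4:3,u-3:u+4:3].reshape(-1,3)[:4].tolist())
    m=(h[...,1]<50)&(h[...,2]>75); print(rect(c,m,seed,.010)[0])
    # slide plate
for n,c,seed in (('s',s,(250,190)),('d',d,(200,300))):
    h=cv2.cvtColor(c['image'],cv2.COLOR_RGB2HSV); m=(h[...,2]>120)&(h[...,1]<60)
    r,ct=rect(c,m,seed,.012); print('plate',n,r)
f=190; k=230/590
for uv in ((62,82),(175,35),(230,287),(350,225)): print('hole',onz(s,(f+uv[0]*k-.3,170+uv[1]*k-.3),.012).round(4))
E
```

```text
[319.16861319 224.91058195] [295.51378457 311.96734199]
s [[23, 13, 161], [18, 16, 159], [21, 16, 163], [19, 18, 160]]
[379.2 280.5  52.4  35.3  -3.8]
d [[4, 12, 171], [130, 6, 126], [10, 5, 147], [6, 15, 165]]
[380.1 283.1  51.   41.6  -2.1]
w [[13, 14, 130], [15, 13, 115], [10, 7, 109], [18, 11, 119]]
[379.  278.   50.7  34.8  -3.7]
plate s [566.9 289.1 255.9 107.1   2.8]
plate d [566.3 284.3 250.3 124.2   2.8]
hole [0.6807 0.3382 0.012 ]
hole [0.6845 0.2482 0.012 ]
hole [0.4507 0.3264 0.012 ]
hole [0.4564 0.2385 0.012 ]
```

Cell at (379, 279) mm, long axis −3.75°. Slide yaw is about +2.75°. Next: turn the tool by 17.5° and descend over the cell.

Request:
servo_tool(targets=[[[0, 0, 5.83, 0, 0, 20, 1], [0, 0, 5.83, 0, 0, 20, 1], [0, 0, 5.83, 0, 0, 20, 1], [0, 0, 0, -13, 2, 38, 1], [0, 0, 0, -13, 2, 38, 1], [0, 0, 0, 0, 0, 36, 1], [0, 0, 0, 0, 0, 20, 1], [0, 0, 0, 0, 0, 0, 1]]])

```text
time: 3.53
eef_pos: [0.3772, 0.277, 0.0621]
tcp_rot: [-0.001, 0.033, 0.999, -0.002]
ft_force: [-0.7, -1.1, -0.1]
opening: 1.001
grasp_force: 0.0
```

```bash
cat >> h.py <<'E'
from scipy.spatial.transform import Rotation
def st():
    s=sense(); w,x,y,z=s['tcp_rot']; R=Rotation.from_quat([x,y,z,w]).as_matrix()
    print(round(float(s['time']),2),s['eef_pos'].round(4),'yaw_y',np.degrees(np.arctan2(R[1,1],R[0,1])).round(2),'z',R[:,2].round(3),'j1,6',s['joints'][[0,5]].round(2),'F',s['ft_force'].round(1),'g',s['grasp_force'],s['opening']); return s,R
def go(X,R,p): print('tool delta mm',(R.T@(np.array(X)-p)*1000).round(1))
E
python3 - <<'E'
from h import *
s,R=st(); go([.379,.279,.0125],R,s['eef_pos'])
w=snap('wrist','w2'); h=cv2.cvtColor(w['image'],cv2.COLOR_RGB2HSV); m=(h[...,1]<50)&(h[...,2]>75)
p=proj(w,[.379,.279,.01]);print(p); print(rect(w,m,(int(p[0]),int(p[1])),.010)[0])
E
```

```text
3.53 [0.3772 0.277  0.0621] yaw_y 86.21 z [-0.003 -0.004 -1.   ] j1,6 [ 1.06 -2.69] F [-0.7 -1.1 -0.1] g 0.0 1.0005255808606035
tool delta mm [-1.8  2.3 49.6]
[326.64376582 267.28271831]
[377.5 279.    2.6   1.8  -3.6]
```

View pics/w2.png

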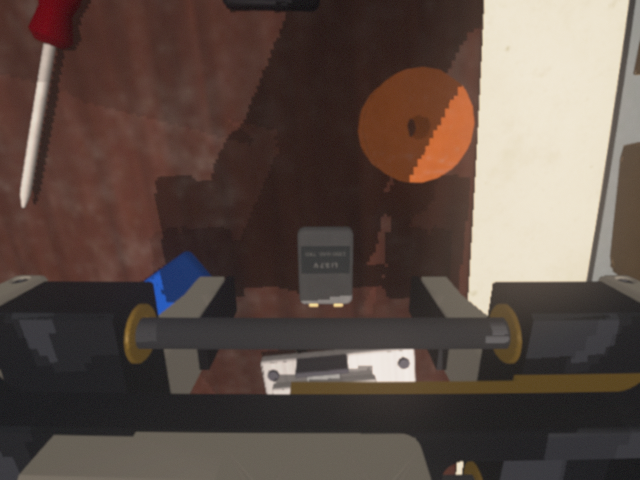

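The cell is centred at (326,265) and square between the fingers, with its tabs at (325,304) pointing away. I'll go down and grip.

Request:
servo_tool(targets=[[[0, 0, 0, -1.5, 2, 20, 1], [0, 0, 0, 0, 0, 18, 1], [0, 0, 0, 0, 0, 10.5, 1], [0, 0, 0, 0, 0, 0, 1], [0, 0, 0, 0, 0, 0, 0.2], [0, 0, 0, 0, 0, 0, 0.2], [0, 0, 0, 0, 0, 0, 0.2], [0, 0, 0, 0, 0, 0, 0.2]]], squeeze=15)

```text
time: 4.25
eef_pos: [0.3809, 0.2819, 0.0175]
tcp_rot: [0.001, 0.033, 0.999, 0.001]
ft_force: [0.2, -0.1, -0.0]
opening: 0.76
grasp_force: 0.0
```

Request:
servo_tool(targets=[[[0, 0, 0, 0, 0, 0, 0.2], [0, 0, 0, 0, 0, 0, 0.2], [0, 0, 0, 0, 0, 0, 0.2], [0, 0, 0, 0, 0, 0, 0.2]]])

```text
time: 4.58
eef_pos: [0.3805, 0.2811, 0.0162]
tcp_rot: [0.0, 0.033, 0.999, -0.0]
ft_force: [-0.2, -0.3, 0.3]
opening: 0.455
grasp_force: 0.0
```

Request:
servo_tool(targets=[[[0, 0, 0, 0, -1, 2.5, 0.46], [0, 0, 0, 0, 0, 0, 0.46], [0, 0, 0, 0, 0, 0, 0.2], [0, 0, 0, 0, 0, 0, 0.2], [0, 0, 0, 0, 0, 0, 0.2], [0, 0, 0, 0, 0, 0, 0.2]]])

```text
time: 5.08
eef_pos: [0.3804, 0.2802, 0.0136]
tcp_rot: [-0.0, 0.033, 0.999, -0.0]
ft_force: [-0.3, -0.5, -0.4]
opening: 0.386
grasp_force: 15.0
```

```bash
python3 -c "
from h import *
st()"
```

```text
5.08 [0.3804 0.2802 0.0136] yaw_y 86.25 z [-0. -0. -1.] j1,6 [ 1.05 -2.69] F [-0.3 -0.5 -0.4] g 14.999820739030838 0.38607530331065654
```

Gripped: 15 N, opening 0.386, which is 34 mm. Next I lift, then turn to lay the cell across the rail.

Request:
servo_tool(targets=[[[0, 0, 0, 0, 0, -15, 0.2], [0, 0, 0, 0, 0, -30, 0.2], [0, 0, 0, 0, 0, -35, 0.2], [0, 0, -5, 0, 0, -35, 0.2], [0, 0, -7, 0, 0, -20, 0.2], [0, 0, -7, 0, 0, -10, 0.2], [0, 0, -7, 0, 0, 0, 0.2], [0, 0, -7, 0, 0, 0, 0.2]]])

```text
time: 5.75
eef_pos: [0.3806, 0.2806, 0.1598]
tcp_rot: [0.001, -0.255, 0.967, 0.001]
ft_force: [-0.1, 0.1, -0.6]
opening: 0.386
grasp_force: 15.0
```

Request:
servo_tool(targets=[[[0, 0, -7, 0, 0, 0, 0.2], [0, 0, -7, 0, 0, 0, 0.2], [0, 0, -7, 0, 0, 0, 0.2], [0, 0, -7, 0, 0, 0, 0.2], [0, 0, -7, 0, 0, 0, 0.2], [0, 0, -7, 0, 0, 0, 0.2], [0, 0, -7, 0, 0, 0, 0.2], [0, 0, -7, 0, 0, 0, 0.2]]])

```text
time: 6.42
eef_pos: [0.3803, 0.28, 0.1586]
tcp_rot: [-0.0, -0.679, 0.734, 0.0]
ft_force: [-0.3, -0.2, 0.5]
opening: 0.383
grasp_force: 15.0
```

Request:
servo_tool(targets=[[[0, 0, -7, 0, 0, 0, 0.2], [0, 0, -0.5, 0, 0, 0, 0.2], [0, 0, 0, 0, 0, 0, 0.2]]])

```text
time: 6.67
eef_pos: [0.3804, 0.28, 0.1586]
tcp_rot: [0.0, 0.723, -0.691, -0.0]
ft_force: [-0.3, -0.2, -0.4]
opening: 0.384
grasp_force: 15.0
```

```bash
python3 -c "
from h import *
s,R=st();go([.552,.338,.2],R,s['eef_pos'])"
```

```text
6.67 [0.3804 0.28   0.1586] yaw_y -177.43 z [-0. -0. -1.] j1,6 [ 1.05 -1.01] F [-0.3 -0.2 -0.4] g 14.999288320541382 0.38446963127844475
tool delta mm [ -50.2 -174.1  -41.4]
```

Request:
servo_tool(targets=[[[0, 0, 0, -10, -35, -8, 0.2], [0, 0, 0, -10, -35, -8, 0.2], [0, 0, 0, -10, -35, -8, 0.2], [0, 0, 0, -10, -35, -8, 0.2], [0, 0, 0, -10, -34, -8, 0.2], [0, 0, 0, 0, 0, 0, 0.2], [0, 0, 0, 0, 0, 0, 0.2], [0, 0, 0, 0, 0, 0, 0.2]]])

```text
time: 7.33
eef_pos: [0.5515, 0.338, 0.1977]
tcp_rot: [0.001, 0.723, -0.691, -0.0]
ft_force: [-0.1, 0.0, -0.5]
opening: 0.387
grasp_force: 15.0
```

```bash
python3 -c "
from h import *
snap('wrist','w3');snap('scene','s3');snap('side','d3')
s,R=st()"
```

```text
7.48 [0.551  0.3382 0.1988] yaw_y -177.29 z [-0. -0. -1.] j1,6 [ 0.85 -0.8 ] F [ 0.8  0.1 -0. ] g 14.999973177909851 0.38794875674245477
```

View pics/w3.png

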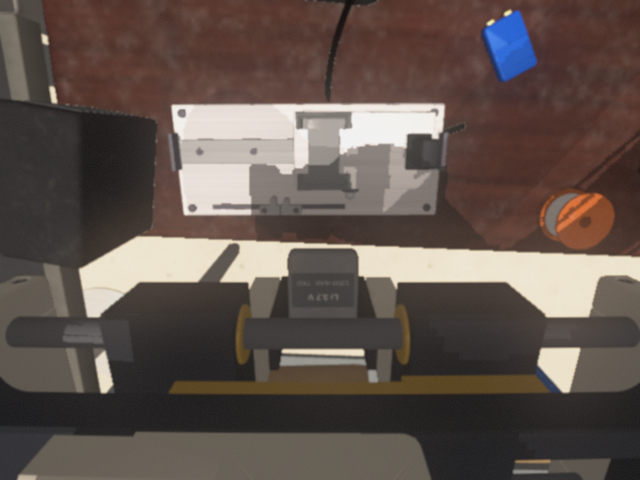

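Wrist view from beside the slide: the whole slide is visible. The pocket is at about (323,152) between end walls at (323,118) and (323,180), the handle is at (420,152), and the plate holes are at (181,113), (437,112), (192,208) and (427,207). The index block is at about (275,206) and the held cell at (322,280).

```bash
python3 - <<'E'
from h import *
w=load('w3')
a=cv2.resize(w['image'][95:220,225:385],(800,625),interpolation=cv2.INTER_CUBIC)[:600]
a=cv2.convertScaleAbs(a,alpha=1.2,beta=20)
cv2.imwrite('pics/c3.png',a[:,:,::-1])
E
```

```text
(no output)
```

View pics/c3.png

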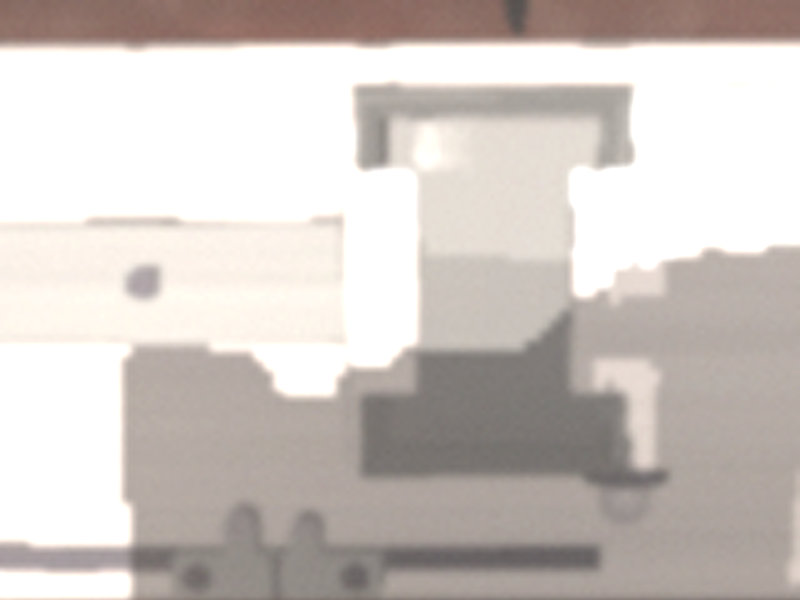

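The crop shows the pocket's end walls spanning u 357–632, v 87–475, with the floor strip at u 418–571. The ball is at crop (625,497). The index block's two bumps are at (245,525) and (310,525), so the notch is near u≈275.

```bash
python3 - <<'E'
from h import *
w=load('w3');g=lambda u,v,z:onz(w,(225+u/5-.4,95+v/5-.4),z)
H=[onz(w,p,.012) for p in ((181,113),(437,112),(192,208),(427,207))]
print('holes',np.array(H).round(4).tolist())
for z in (.029,.037):
  cs=[g(u,v,z) for u,v in ((357,87),(632,87),(362,475),(627,475))]; print(z,'wall ctr',np.mean(cs,0).round(4), 'dims',(cs[0]-cs[1]).round(4)[:2],(cs[2]-cs[0]).round(4)[:2])
f=[g(418,300,.029),g(571,300,.029)];print('floor',np.mean(f,0).round(4),(f[0]-f[1]).round(4))
A=g(494.5,87,.037);B=g(494.5,475,.037);yaw=np.degrees(np.arctan2(*(-(B-A)[:2])))
a=(g(357,87,.037)-g(632,87,.037));print('yaw wall',np.degrees(np.arctan2(a[1],a[0])))
l=g(0,225,.02)-g(340,222,.02);print('yaw rail',np.degrees(np.arctan2(l[1],l[0])))
l=g(0,43,.012)-g(800,40,.012);print('yaw plate edge',np.degrees(np.arctan2(l[1],l[0])))
b=g(625,497,.019)
for u in (245,277,310): print('notch-ball x',(g(u,525,.02 if u==277 else .024)-b).round(4))
print('handle top',onz(w,(414,152),.064))
# held cell
h=cv2.cvtColor(w['image'],cv2.COLOR_RGB2HSV)
for uv in ((289,258),(357,258),(322,250)): print('cell pt',onz(w,uv,.198-.0136+.010).round(4))
# cross-check pocket in scene view: project
s=load('scene0')
print('in scene c1 px',[(proj(s,x)-[190,170])*590/230 for x in cs])
E
```

```text
holes [[0.6839, 0.2488, 0.012], [0.4506, 0.2378, 0.012], [0.6793, 0.3372, 0.012], [0.4484, 0.3262, 0.012]]
0.029 wall ctr [0.5525 0.2771 0.029 ] dims [0.0474 0.0021] [-0.0024  0.0673]
0.037 wall ctr [0.5526 0.2767 0.037 ] dims [0.0462 0.002 ] [-0.0024  0.0656]
floor [0.5524 0.2794 0.029 ] [0.0273 0.0012 0.    ]
yaw wall 2.522148265791464
yaw rail 2.8716543846628655
yaw plate edge 2.6737041635030363
notch-ball x [0.0714 0.0075 0.005 ]
notch-ball x [0.0659 0.0081 0.001 ]
notch-ball x [0.0592 0.007  0.005 ]
handle top [0.48111208 0.27198875 0.064     ]
cell pt [0.5674 0.3164 0.1944]
cell pt [0.536  0.315  0.1944]
cell pt [0.5523 0.3118 0.1944]
in scene c1 px [array([246.28463887,  89.81605978]), array([282.97276249, 128.80649242]), array([158.81928411, 127.74962079]), array([194.59980752, 169.95370449])]
```

Request:
servo_tool(targets=[[[0, 0, 0, 20, 0.4, 20, 0.2], [0, 0, 0, 21, 0.5, 30, 0.2], [0, 0, 0, 20, 0.5, 30, 0.2], [0, 0, 0, 0, 0, 30, 0.2], [0, 0, 0, 0, 0, 23, 0.2], [0, 0, 0, 0, 0, 0, 0.2], [0, 0, 0, 0, 0, 0, 0.2], [0, 0, 0, 0, 0, 0, 0.2]]])

```text
time: 8.15
eef_pos: [0.554, 0.2783, 0.0675]
tcp_rot: [-0.001, 0.724, -0.69, 0.0]
ft_force: [-0.0, 0.9, 0.7]
opening: 0.385
grasp_force: 15.0
```

```bash
python3 - <<'E'
from h import *
s,R=st();go([.5525,.277,.0426],R,s['eef_pos'])
w=snap('wrist','w4');d=snap('side','d4')
for X in ([.5525,.277,.037],[.5509,.2442,.037]):print(proj(w,X),proj(d,X))
a=w['image'][120:360,160:480]; a=cv2.resize(a,(800,600)); cv2.imwrite('pics/c4.png',cv2.convertScaleAbs(a,alpha=1.2,beta=15)[:,:,::-1])
E
```

```text
8.15 [0.554  0.2783 0.0675] yaw_y -177.2 z [ 0.002  0.001 -1.   ] j1,6 [ 0.78 -0.73] F [-0.   0.9  0.7] g 14.999979883432388 0.3845536509941215
tool delta mm [ 1.3  1.6 24.9]
[324.38040712 276.1929714 ] [241.40659134 270.35617891]
[330.50120345 219.07978337] [248.11453845 259.53246137]
```

View pics/c4.png

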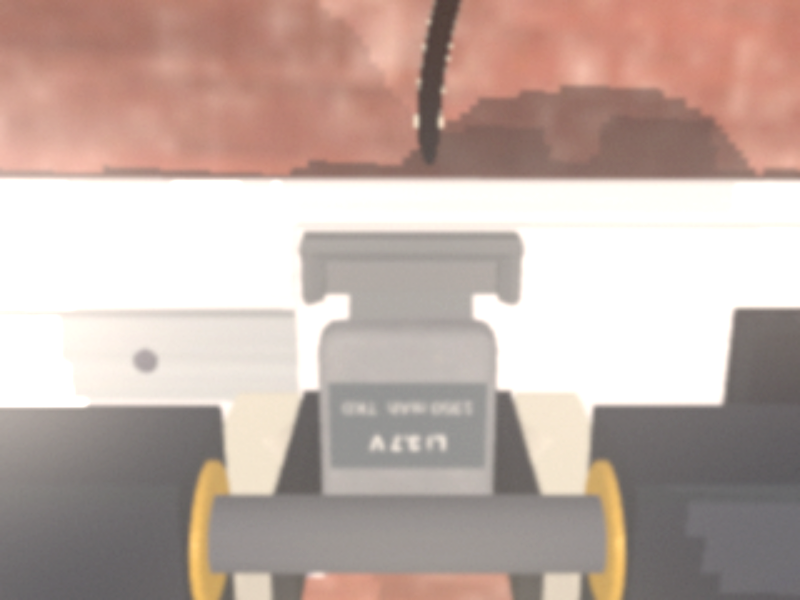

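The held cell sits square over the pocket: in the crop the cell spans u 320–495 and the near wall u 303–521, v≈235. I'll work out the relative offset from this one picture.

```bash
python3 - <<'E'
from h import *
w=load('w4'); print(w['intrinsics'].round(1).tolist())
g=lambda u,v,z:onz(w,(160+u/2.5-.3,120+v/2.5-.3),z)
zt=.0675-.0136+.010
c=(g(320,400,zt)+g(495,400,zt))/2; print('cell',c,g(495,400,zt)-g(320,400,zt)); e=g(408,320,zt);e2=g(408,320,zt-.01);print('cell end top/bot y',e,e2)
a=(g(303,240,.037)+g(521,240,.037))/2; print('wall',a, g(303,240,.037)-g(521,240,.037)); print('wall outer y',g(412,233,.037))
s,R=st();go([.5525,.277,.0426],R,s['eef_pos'])
E
```

```text
[[345.7, 0.0, 322.4], [0.0, 345.7, 235.4], [0.0, 0.0, 1.0]]
cell [0.5538771  0.26708783 0.0639    ] [-0.03304994 -0.00162589  0.        ]
cell end top/bot y [0.55455431 0.25111579 0.0639    ] [0.55439757 0.25454365 0.0539    ]
wall [0.55416062 0.24252014 0.037     ] [0.04585179 0.00223513 0.        ]
wall outer y [0.55423017 0.24101516 0.037     ]
8.25 [0.5542 0.2786 0.0679] yaw_y -177.21 z [ 0.003  0.002 -1.   ] j1,6 [ 0.78 -0.73] F [-0.   0.1 -1. ] g 14.999932497739792 0.3903325934060635
tool delta mm [ 1.6  1.9 25.3]
```

Request:
servo_tool(targets=[[[0, 0, 0, 2.5, 0.6, 5, 0.2], [0, 0, 0, 2, 0.6, 6, 0.2], [0, 0, 0, 0, 0, 0, 0.2], [0, 0, 0, 0, 0, 0, 0.2], [0, 0, 0, 0, 0, 0, 0.2]]])

```text
time: 8.67
eef_pos: [0.5525, 0.2728, 0.0547]
tcp_rot: [0.0, 0.724, -0.69, 0.0]
ft_force: [0.4, -0.0, -0.8]
opening: 0.383
grasp_force: 15.0
```

```bash
python3 - <<'E'
from h import *
s,R=st()
w=snap('wrist','w5');d=snap('side','d5')
a=w['image'][195:295,245:405]; a=cv2.resize(a,(800,500),interpolation=cv2.INTER_CUBIC); cv2.imwrite('pics/c5.png',cv2.convertScaleAbs(a,alpha=1.2,beta=15)[:,:,::-1])
E
```

```text
8.67 [0.5525 0.2728 0.0547] yaw_y -177.25 z [-0. -0. -1.] j1,6 [ 0.78 -0.73] F [ 0.4 -0.  -0.8] g 14.999894499778748 0.38335877630111465
```

View pics/c5.png

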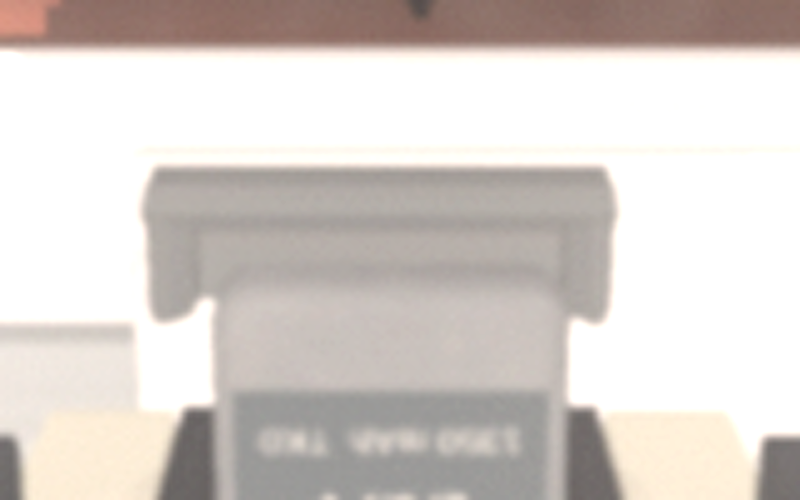

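The near wall spans u 145–613 (outer edge v≈165, inner base v≈228). The cell spans u 215–567, and its bottom edge is at v≈262, short of the inner wall. A gap is visible.

```bash
python3 - <<'E'
from h import *
w=load('w5'); g=lambda u,v,z:onz(w,(245+u/5-.4,195+v/5-.4),z).round(4)
print('cell ctr',(g(215,320,.051)+g(567,320,.051))/2,g(215,320,.051)-g(567,320,.051))
print('cell end bot',g(391,262,.041),'top',g(391,287,.051))
print('wall ctr',(g(145,210,.037)+g(613,210,.037))/2, g(145,210,.037)-g(613,210,.037))
print('wall outer top',g(380,165,.037),'outer low',g(380,165,.029),'crest inner',g(380,217,.036),'inner base',g(380,228,.029))
E
```

```text
cell ctr [0.5528  0.25095 0.051  ] [0.0326 0.0015 0.    ]
cell end bot [0.5529 0.2487 0.041 ] top [0.5529 0.2477 0.051 ]
wall ctr [0.55425 0.24465 0.037  ] [0.0465 0.0023 0.    ]
wall outer top [0.5544 0.24   0.037 ] outer low [0.5543 0.2422 0.029 ] crest inner [0.5541 0.2457 0.036 ] inner base [0.554  0.2491 0.029 ]
```

Request:
servo_tool(targets=[[[0, 0, 0, -2, -1.1, 0, 0.2], [0, 0, 0, 0, 0, 0, 0.2], [0, 0, 0, 0, 0, 3, 0.2], [0, 0, 0, 0, 0, 3, 0.2], [0, 0, 0, 0, 0, 2, 0.2], [0, 0, 0, 0, 0, 0, 0.2], [0, 0, 0, 0, 0, 0, 0.2], [0, 0, 0, 0, 0, 0, 0.2]]])

```text
time: 9.43
eef_pos: [0.5534, 0.2749, 0.0466]
tcp_rot: [0.0, 0.724, -0.69, 0.0]
ft_force: [0.2, -0.4, -0.3]
opening: 0.384
grasp_force: 15.0
```

Request:
servo_tool(targets=[[[0, 0, 0, 0, 0, 0, 0.2]]])

```text
time: 9.52
eef_pos: [0.5535, 0.275, 0.0467]
tcp_rot: [-0.0, 0.724, -0.69, 0.0]
ft_force: [0.6, 0.7, -0.3]
opening: 0.387
grasp_force: 15.0
```

No contact force with the cell already between the walls, so I continue down.

Request:
servo_tool(targets=[[[0, 0, 0, 0, 0, 1.5, 0.2], [0, 0, 0, 0, 0, 1.5, 0.2], [0, 0, 0, 0, 0, 0.8, 0.2], [0, 0, 0, 0, 0, 0, 0.2], [0, 0, 0, 0, 0, 0, 0.2], [0, 0, 0, 0, 0, 0, 0.2]]])

```text
time: 10.02
eef_pos: [0.5534, 0.2749, 0.0429]
tcp_rot: [0.0, 0.724, -0.69, -0.0]
ft_force: [0.5, 0.2, -0.3]
opening: 0.385
grasp_force: 15.0
```

Request:
servo_tool(targets=[[[0, 0, 0, 0, 0, 0, 0.5], [0, 0, 0, 0, 0, 0, 0.55], [0, 0, 0, 0, 0, 0, 0.55], [0, 0, 0, 0, 0, 0, 0.55], [0, 0, 0, 0, 0, 0, 0.55], [0, 0, 0, 0, 0, 0, 0.55]]])

```text
time: 10.52
eef_pos: [0.5534, 0.2749, 0.0429]
tcp_rot: [0.0, 0.724, -0.69, -0.0]
ft_force: [-0.1, 0.2, 0.7]
opening: 0.551
grasp_force: 0.0
```

Request:
servo_tool(targets=[[[0, 0, 0, 0, 0, -5, 0.55], [0, 0, 0, 0, 0, -20, 0.55], [0, 0, 0, 0, 0, -30, 0.55], [0, 0, 0, -10, 0, -30, 0.55], [0, 0, 0, -20, 0, -20, 0.55], [0, 0, 0, -20, 0, 0, 0.55], [0, 0, 0, 0, 0, 0, 0.55], [0, 0, 0, 0, 0, 0, 0.55]]])

```text
time: 11.18
eef_pos: [0.5506, 0.3258, 0.1479]
tcp_rot: [-0.0, 0.724, -0.69, -0.0]
ft_force: [-0.1, -0.2, 0.8]
opening: 0.553
grasp_force: 0.0
```

```bash
python3 - <<'E'
from h import *
s,R=st()
w=snap('wrist','w6')
p=proj(w,[.5535,.2765,.039]);q=proj(w,[.4685,.273,.064]);print(p,q)
u,v=int(p[0]),int(p[1]); u0=max(0,u-90); v0=max(0,v-70)
a=w['image'][v0:v0+150,u0:u0+200]; print(u0,v0,a.shape); cv2.imwrite('pics/c6.png',cv2.convertScaleAbs(cv2.resize(a,(800,600),interpolation=cv2.INTER_CUBIC),alpha=1.1,beta=25)[:,:,::-1])
E
```

```text
11.18 [0.5506 0.3258 0.1479] yaw_y -177.18 z [ 0.  0. -1.] j1,6 [ 0.84 -0.79] F [-0.1 -0.2  0.8] g 0.0 0.553368856667637
[321.10337382 172.43832586] [448.75653213 177.92465124]
231 102 (150, 200, 3)
```

View pics/c6.png

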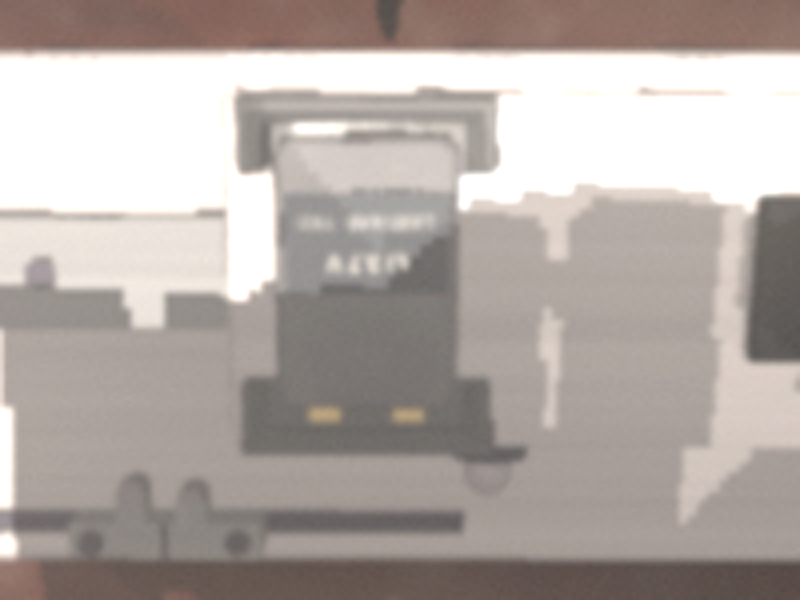

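The cell lies between the pocket's walls (crop u 275–458, v 135–405), with its tabs inside the left wall at (325–408,414). The index bumps are at (135,490) and (193,490) and the ball is at (488,475). Now I locate the handle.

```bash
python3 - <<'E'
from h import *
w=load('w6');g=lambda u,v,z:onz(w,(231+u/4-.4,102+v/4-.4),z).round(4)
b=g(488,475,.019);print('ball',b)
for u in (135,193):print(g(u,490,.024)-b)
h=cv2.cvtColor(w['image'],cv2.COLOR_RGB2HSV)
sub=h[178,410:490,2];print(sub.tolist());print(h[135:215,440,2].tolist())
print('cell ctr top',(g(275,250,.039)+g(458,250,.039))/2,'cell ends',g(367,135,.037),g(367,403,.039))
print('wall ends',g(367,90,.037),g(367,453,.037))
s,R=st()
d=snap('side','d6');sc=snap('scene','s6')
for n,c in (('side',d),('scene',sc)):
    hh=cv2.cvtColor(c['image'],cv2.COLOR_RGB2HSV);p=proj(c,[.4685,.273,.055]);print(n,p)
E
```

```text
ball [0.5258 0.3165 0.019 ]
[0.0716 0.0054 0.005 ]
[0.0599 0.0048 0.005 ]
[171, 177, 177, 174, 167, 154, 141, 123, 96, 74, 66, 69, 66, 65, 67, 64, 64, 66, 65, 63, 63, 65, 65, 62, 62, 65, 63, 63, 62, 64, 66, 67, 68, 67, 67, 67, 65, 65, 65, 65, 66, 71, 73, 73, 72, 68, 70, 68, 64, 65, 67, 69, 72, 73, 75, 85, 88, 89, 90, 90, 89, 90, 90, 89, 89, 88, 87, 88, 90, 87, 89, 87, 85, 87, 85, 86, 87, 88, 87, 86]
[243, 243, 243, 243, 243, 243, 243, 243, 243, 243, 243, 243, 243, 243, 235, 188, 118, 84, 79, 76, 72, 71, 69, 71, 70, 72, 72, 72, 73, 74, 74, 73, 71, 73, 69, 69, 68, 68, 66, 67, 66, 66, 63, 66, 65, 63, 64, 65, 63, 65, 64, 61, 63, 63, 63, 64, 60, 59, 60, 87, 127, 151, 166, 173, 174, 172, 173, 172, 168, 161, 143, 132, 131, 131, 129, 128, 128, 127, 128, 130]
cell ctr top [0.55295 0.27045 0.039  ] cell ends [0.5539 0.2503 0.037 ] [0.5515 0.2987 0.039 ]
wall ends [0.5542 0.2426 0.037 ] [0.551  0.3088 0.037 ]
11.23 [0.5504 0.3249 0.1474] yaw_y -177.21 z [-0.001 -0.001 -1.   ] j1,6 [ 0.84 -0.79] F [ 0.1  0.  -0.8] g 0.0 0.5489047933851569
side [293.4880748  263.69134113]
scene [302.49604146 242.03415375]
```

Request:
servo_tool(targets=[[[0, 0, 0, 16, 28.4, 10, 0.55], [0, 0, 0, 16, 28.4, 10, 0.55], [0, 0, 0, 15.3, 28.3, 10, 0.55], [0, 0, 0, 0, 0, 8, 0.55], [0, 0, 0, 0, 0, 0, 0.55], [0, 0, 0, 0, 0, 0, 0.55], [0, 0, 0, 0, 0, 0, 0.55]]])

```text
time: 11.92
eef_pos: [0.4692, 0.274, 0.1103]
tcp_rot: [-0.0, 0.724, -0.69, 0.0]
ft_force: [-0.7, -0.4, 0.1]
opening: 0.556
grasp_force: 0.0
```

```bash
python3 - <<'E'
from h import *
s,R=st();go([.4677,.2735,.046],R,s['eef_pos'])
w=snap('wrist','w7');h=cv2.cvtColor(w['image'],cv2.COLOR_RGB2HSV)[...,2]
p=proj(w,[.4677,.2615,.064]);print(p,proj(w,[.4677,.2615,.025]),proj(w,[.4597,.2615,.064]),proj(w,[.4757,.2615,.064]))
v=int(p[1])+6;print(v,[int(x) for x in h[v,270:380]])
E
```

```text
11.92 [0.4692 0.274  0.1103] yaw_y -177.26 z [ 0.001  0.    -1.   ] j1,6 [ 0.89 -0.84] F [-0.7 -0.4  0.1] g 0.0 0.5564122557727009
tool delta mm [ 0.5  1.6 64.3]
[325.19520474 247.98408041] [324.83263889 229.82087912] [338.73616833 248.5939304 ] [311.64019714 247.37272076]
253 [128, 129, 129, 130, 129, 128, 128, 130, 127, 130, 129, 129, 129, 129, 129, 129, 129, 130, 129, 130, 129, 130, 128, 128, 128, 129, 128, 129, 129, 132, 131, 131, 130, 128, 130, 130, 129, 122, 102, 72, 53, 50, 53, 50, 51, 52, 50, 50, 49, 54, 51, 49, 50, 49, 54, 49, 50, 48, 49, 49, 50, 49, 49, 50, 47, 48, 44, 48, 55, 82, 116, 129, 124, 113, 101, 99, 99, 100, 100, 101, 114, 119, 112, 85, 62, 59, 64, 64, 63, 62, 59, 57, 57, 55, 55, 54, 57, 54, 55, 56, 56, 55, 56, 56, 54, 52, 52, 54, 54, 52]
```

Request:
servo_tool(targets=[[[0, 0, 0, 0.5, 1.2, 30, 0.55], [0, 0, 0, 0, 0, 24, 0.55], [0, 0, 0, 0, 0, 10, 0.55], [0, 0, 0, 0, 0, 0, 0.55], [0, 0, 0, 0, 0, 0, 0.3], [0, 0, 0, 0, 0, 0, 0.05], [0, 0, 0, 0, 0, 0, 0.05], [0, 0, 0, 0, 0, 0, 0.05]]], squeeze=30)

```text
time: 12.63
eef_pos: [0.4677, 0.2737, 0.0471]
tcp_rot: [-0.001, 0.724, -0.69, -0.0]
ft_force: [-0.0, 0.2, 0.8]
opening: 0.305
grasp_force: 0.0
```

Request:
servo_tool(targets=[[[0, 0, 0, 0, 0, 0, 0.05], [0, 0, 0, 0, 0, 0, 0.05], [0, 0, 0, 0, 0, 0, 0.05], [0, 0, 0, 0, 0, 0, 0.05], [0, 0, 0, 0, 0, 0, 0.05], [0, 0, 0, 0, 0, 0, 0.05]]])

```text
time: 13.13
eef_pos: [0.4675, 0.2734, 0.0466]
tcp_rot: [-0.001, 0.724, -0.69, 0.0]
ft_force: [-0.4, -0.2, 5.7]
opening: 0.183
grasp_force: 30.0
```

```bash
python3 - <<'E'
from h import *
s,R=st(); a=np.radians(2.75); go(s['eef_pos']+.065*np.array([np.cos(a),np.sin(a),0]),R,s['eef_pos'])
E
```

```text
13.13 [0.4675 0.2734 0.0466] yaw_y -177.23 z [ 0.001  0.001 -1.   ] j1,6 [ 0.89 -0.84] F [-0.4 -0.2  5.7] g 30.001396536827087 0.1829669205610042
tool delta mm [  0.  -65.    0.1]
```

Handle gripped (30 N, 16 mm). I slide smoothly to about 48 mm, then go slowly while watching the force.

Request:
servo_tool(targets=[[[0, 0, 0, 0, -4, 0, 0.05], [0, 0, 0, 0, -7, 0, 0.05], [0, 0, 0, 0, -8, 0, 0.05], [0, 0, 0, 0, -8, 0, 0.05], [0, 0, 0, 0, -8, 0, 0.05], [0, 0, 0, 0, -7, 0, 0.05], [0, 0, 0, 0, -4, 0, 0.05], [0, 0, 0, 0, 0, 0, 0.05]]])

```text
time: 13.8
eef_pos: [0.5145, 0.2756, 0.0466]
tcp_rot: [-0.001, 0.724, -0.69, 0.0]
ft_force: [0.7, -1.4, 5.2]
opening: 0.181
grasp_force: 30.0
```

Request:
servo_tool(targets=[[[0, 0, 0, 0, 0, 0, 0.05], [0, 0, 0, 0, -2, 0, 0.05], [0, 0, 0, 0, -2, 0, 0.05], [0, 0, 0, 0, -2, 0, 0.05], [0, 0, 0, 0, 0, 0, 0.05]]])

```text
time: 14.22
eef_pos: [0.5198, 0.2759, 0.0466]
tcp_rot: [-0.001, 0.724, -0.69, 0.0]
ft_force: [1.9, -0.8, 4.2]
opening: 0.179
grasp_force: 30.0
```

```bash
python3 - <<'E'
from h import *
s,R=st(); p=s['eef_pos']-np.array([.4675,.2734,.0466]); a=np.radians(2.75); print('travel',p[0]*np.cos(a)+p[1]*np.sin(a),'lat',-p[0]*np.sin(a)+p[1]*np.cos(a))
E
```

```text
14.22 [0.5198 0.2759 0.0466] yaw_y -177.24 z [ 0.001  0.001 -1.   ] j1,6 [ 0.82 -0.77] F [ 1.9 -0.8  4.2] g 30.001341104507446 0.1787970546104903
travel 0.05238629313356981 lat -5.910721686350944e-05
```

Request:
servo_tool(targets=[[[0, 0, 0, 0, -1, 0, 0.05], [0, 0, 0, 0, -1, 0, 0.05], [0, 0, 0, 0, 0, 0, 0.05]]])

```text
time: 14.47
eef_pos: [0.5217, 0.276, 0.0467]
tcp_rot: [-0.001, 0.724, -0.69, 0.0]
ft_force: [-0.1, -0.1, 5.5]
opening: 0.18
grasp_force: 30.0
```

Request:
servo_tool(targets=[[[0, 0, 0, 0, -1, 0, 0.05], [0, 0, 0, 0, -1, 0, 0.05], [0, 0, 0, 0, 0, 0, 0.05]]])

```text
time: 14.72
eef_pos: [0.5236, 0.276, 0.0466]
tcp_rot: [-0.001, 0.724, -0.69, 0.0]
ft_force: [0.4, -1.0, 4.8]
opening: 0.182
grasp_force: 30.0
```

Request:
servo_tool(targets=[[[0, 0, 0, 0, -1, 0, 0.05], [0, 0, 0, 0, -1, 0, 0.05], [0, 0, 0, 0, 0, 0, 0.05]]])

```text
time: 14.97
eef_pos: [0.5249, 0.276, 0.0466]
tcp_rot: [-0.0, 0.724, -0.69, -0.0]
ft_force: [-4.3, 0.7, 8.0]
opening: 0.18
grasp_force: 30.0
```

Request:
servo_tool(targets=[[[0, 0, 0, 0, -1, 0, 0.05], [0, 0, 0, 0, 0, 0, 0.05], [0, 0, 0, 0, 0, 0, 0.05]]])

```text
time: 15.22
eef_pos: [0.5255, 0.2761, 0.0466]
tcp_rot: [0.0, 0.724, -0.69, -0.0]
ft_force: [-6.6, 0.8, 8.6]
opening: 0.179
grasp_force: 30.0
```

Ridge contact felt, about −6 N at x≈0.525. I continue in 1 mm steps.

Request:
servo_tool(targets=[[[0, 0, 0, 0, -1, 0, 0.05], [0, 0, 0, 0, 0, 0, 0.05]]])

```text
time: 15.38
eef_pos: [0.5264, 0.2761, 0.0466]
tcp_rot: [0.0, 0.724, -0.69, -0.0]
ft_force: [-3.8, 0.1, 7.7]
opening: 0.184
grasp_force: 30.0
```

Request:
servo_tool(targets=[[[0, 0, 0, 0, -1, 0, 0.05], [0, 0, 0, 0, 0, 0, 0.05]]])

```text
time: 15.55
eef_pos: [0.5276, 0.2762, 0.0466]
tcp_rot: [-0.0, 0.724, -0.69, -0.0]
ft_force: [-3.5, -1.0, 6.9]
opening: 0.182
grasp_force: 30.0
```

Request:
servo_tool(targets=[[[0, 0, 0, 0, -1, 0, 0.05], [0, 0, 0, 0, 0, 0, 0.05]]])

```text
time: 15.72
eef_pos: [0.529, 0.2763, 0.0466]
tcp_rot: [-0.0, 0.724, -0.69, -0.0]
ft_force: [-2.2, -0.1, 6.0]
opening: 0.181
grasp_force: 30.0
```

Request:
servo_tool(targets=[[[0, 0, 0, 0, -0.5, 0, 0.05], [0, 0, 0, 0, 0, 0, 0.05], [0, 0, 0, 0, 0, 0, 0.05]]])

```text
time: 15.97
eef_pos: [0.5297, 0.2762, 0.0466]
tcp_rot: [-0.0, 0.724, -0.69, 0.0]
ft_force: [-1.1, 0.4, 5.9]
opening: 0.18
grasp_force: 30.0
```

Request:
servo_tool(targets=[[[0, 0, 0, 0, -1, 0, 0.05], [0, 0, 0, 0, 0, 0, 0.05]]])

```text
time: 16.13
eef_pos: [0.531, 0.2764, 0.0466]
tcp_rot: [-0.001, 0.724, -0.69, 0.0]
ft_force: [1.5, -1.7, 4.9]
opening: 0.182
grasp_force: 30.0
```

Request:
servo_tool(targets=[[[0, 0, 0, 0, -1, 0, 0.05], [0, 0, 0, 0, 0, 0, 0.05]]])

```text
time: 16.3
eef_pos: [0.5322, 0.2764, 0.0466]
tcp_rot: [-0.001, 0.724, -0.69, 0.0]
ft_force: [1.1, -1.0, 4.4]
opening: 0.174
grasp_force: 30.0
```

Request:
servo_tool(targets=[[[0, 0, 0, 0, -0.8, 0, 0.05], [0, 0, 0, 0, 0, 0, 0.05], [0, 0, 0, 0, 0, 0, 0.05]]])

```text
time: 16.55
eef_pos: [0.5332, 0.2765, 0.0466]
tcp_rot: [-0.001, 0.724, -0.69, 0.0]
ft_force: [1.7, -0.4, 3.6]
opening: 0.183
grasp_force: 30.0
```

Request:
servo_tool(targets=[[[0, 0, 0, 0, -0.7, 0, 0.05], [0, 0, 0, 0, 0, 0, 0.05]]])

```text
time: 16.72
eef_pos: [0.5338, 0.2765, 0.0466]
tcp_rot: [-0.001, 0.724, -0.69, 0.0]
ft_force: [-0.0, -1.2, 5.7]
opening: 0.183
grasp_force: 30.0
```

Request:
servo_tool(targets=[[[0, 0, 0, 0, -0.5, 0, 0.05], [0, 0, 0, 0, 0, 0, 0.05]]])

```text
time: 16.88
eef_pos: [0.5341, 0.2765, 0.0466]
tcp_rot: [-0.001, 0.724, -0.69, 0.0]
ft_force: [-1.1, 0.0, 6.9]
opening: 0.182
grasp_force: 30.0
```

Request:
servo_tool(targets=[[[0, 0, 0, 0, -0.5, 0, 0.05], [0, 0, 0, 0, 0, 0, 0.05], [0, 0, 0, 0, 0, 0, 0.05]]])

```text
time: 17.13
eef_pos: [0.5345, 0.2765, 0.0466]
tcp_rot: [-0.001, 0.724, -0.69, 0.0]
ft_force: [0.1, -0.8, 7.1]
opening: 0.179
grasp_force: 30.0
```

```bash
python3 - <<'E'
from h import *
F=[]
for i in range(4):
    s=sense();F.append(s['ft_force']);read_camera('side')
print(np.mean(F,0)); s,R=st()
w=snap('wrist','w8'); snap('scene','s8'); snap('side','d8')
E
```

```text
[-0.12642371 -0.66504021  7.21551512]
17.33 [0.5345 0.2765 0.0466] yaw_y -177.23 z [ 0.001  0.001 -1.   ] j1,6 [ 0.8  -0.75] F [-1.5 -0.3  7.5] g 30.001640617847443 0.1796577281782864
```

```bash
cat > f.py <<'E'
from h import *
F=[]
for i in range(12): F.append(np.r_[sense()['ft_force'],sense()['wrist_torque']]); read_camera('side')
print(np.mean(F,0).round(2),np.std(F,0).round(2)); st()
E
python3 f.py
```

```text
[-0.38 -0.32  6.79 -0.11  0.27 -0.03] [0.32 0.51 0.33 0.03 0.04 0.03]
18.08 [0.5345 0.2765 0.0466] yaw_y -177.24 z [ 0.001  0.001 -1.   ] j1,6 [ 0.8  -0.75] F [-0.2  0.   6.5] g 30.001569092273712 0.1771906470681315
```

Request:
servo_tool(targets=[[[0, 0, 0, 0, 0.8, 0, 0.05], [0, 0, 0, 0, 0, 0, 0.05], [0, 0, 0, 0, 0, 0, 0.05]]])

```text
time: 18.33
eef_pos: [0.5339, 0.2765, 0.0466]
tcp_rot: [-0.001, 0.724, -0.69, 0.0]
ft_force: [0.2, -0.9, 5.5]
opening: 0.183
grasp_force: 30.0
```

```bash
python3 f.py
```

```text
[ 0.55 -0.66  5.87 -0.18 -0.08 -0.05] [0.62 0.26 0.33 0.03 0.03 0.04]
18.93 [0.5339 0.2765 0.0466] yaw_y -177.24 z [ 0.001  0.001 -1.   ] j1,6 [ 0.8  -0.76] F [ 1.  -1.2  5.7] g 30.001964271068573 0.17876652246967425
```

The force crosses zero at x≈0.534, as expected inside the notch. It also agrees with the ridge crest and the measured 65–66 mm travel. I'll centre there and hand in.

Request:
servo_tool(targets=[[[0, 0, 0, 0, -0.3, 0, 0.05], [0, 0, 0, 0, 0, 0, 0.05], [0, 0, 0, 0, 0, 0, 0.05], [0, 0, 0, 0, 0, 0, 0.05]]])

```text
time: 19.27
eef_pos: [0.5341, 0.2765, 0.0466]
tcp_rot: [-0.001, 0.724, -0.69, 0.0]
ft_force: [-0.5, -0.5, 6.5]
opening: 0.182
grasp_force: 30.0
```

```bash
python3 -c "
from h import *
st(); print(job_done())"
```

```text
19.27 [0.5341 0.2765 0.0466] yaw_y -177.23 z [ 0.001  0.001 -1.   ] j1,6 [ 0.8  -0.75] F [-0.5 -0.5  6.5] g 30.001656711101532 0.1815340712511343
the job is handed in; nothing more can be done
None
```

I handed the job in at 19.3 s: the cell was in its pocket and let go, and the carriage was held by its handle (30 N grip) at the notch as judged by force and travel; I took no picture after the slide, and no verdict came back.

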